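Shut and latch the tumbler tray's gate

TASK

The sliding gate of the tumbler tray stands open: take its drop bar by the ball knob, lift the bar clear of the keeper, draw the gate shut until its edge is pressed into the spring buffer beside the keeper, and let the bar drop fully into the keeper's notch so that it holds the gate shut. The keeper may be bolted up to 25 mm either way from its usual place, so feel for the buffer: pressing with about 10 N is right, 18 N is too much. Do not slam the gate, let go when it is latched, and leave the loose glassware standing where it is.

Things in the scene. Friction and masses are not known exactly. Their poses are not given: they have to be found in the camera images.
- tray: Fixed low steel tray of ten tumblers, 260 (x) x 440 (y) mm; walls 85, tumblers 106 mm high. Origin: centre of its underside on the table, z up. Its -x side faces the robot: fixed panel over y -220 to 0, gate opening y 0 to 190, keeper bracket at the +y end. The gate slides along the tray's y in a track at x = -142 mm and closes towards +y.
- gate: Sliding gate, aluminium frame and clear panel, 190 (y) x 8 x 115 mm high, 0.5 to 1 kg; origin: middle of its lower edge, 12 mm above the table, axes as the tray's. Starts with its origin 60 to 110 mm short of tray y = 90 mm. Latched, the origin is at tray y = 90 mm plus the keeper's unknown shift (see keeper_mid). Sliding friction 1 to 2 N.
- keeper_mid (a point): Point fixed to the tray, on the notch floor (85 mm high) where it would be with the steel keeper bracket (32 x 32 mm) in the middle of its bolt slots. The real keeper, not measured, is shifted -25 to +25 mm along tray y from here, carrying its buffer along. Notch 15 mm long in y; lip on its -y side 18 mm high, 8 mm thick, square front; back wall 24 mm high.
- gate_edge (a point): Top of the gate's +y edge. That edge, 50 mm above the table, meets the keeper's rubber-faced buffer plunger (18 mm wide) 1.2 mm before the latched position. The buffer pushes back with 3 N plus 3 N per mm, and springs the gate open again if the bar is not down. The bar can drop with the buffer pressed by 8 to 15 N (friction adds to what the hand feels); then it holds the gate against about 7 N.
- latch (a joint): Drop bar angle, rad; positive raises the nose; falls by its own weight (0.2 to 0.33 kg). Hinge axis along tray x, at gate x -12, y -80, z 100 mm. -0.06: on its lower stop (start); 0: level, nose on the notch floor (latched); 0.085: nose on top of the lip; above 0.15 the nose clears the whole keeper; upper stop 0.7.
- latch_nose (a point): Middle of the underside of the bar's nose: end of the dark steel drop bar (225 mm long, 10 wide, 14 high, on the gate's front face, reaching past its +y edge). The nose is 10 mm thick and wide, points down, 215 mm from the hinge and 27 mm below the bar's middle line, 20 mm below the bar's underside.
- latch_knob (a point): Centre of the black ball knob, diameter 28 mm, on a 10 mm stem on the drop bar: 130 mm from the hinge towards the nose and 45 mm above the bar's middle line. Free all round; the bar's top is 38 mm below it. The point's axes turn with the bar.
- tumbler_in: Loose glass tumbler, diameter 72 mm, 100 mm high, standing in the tray behind the gate opening; origin at the centre of its underside. To be left alone.
- tumbler_out: Loose glass tumbler, diameter 72 mm, 100 mm high, standing on the table in front of the tray's fixed panel; origin at the centre of its underside. To be left alone.
- vase_a: Loose dark glass vase, diameter 136 mm, 180 mm high, on the right side of the table; origin at the centre of its underside. To be left alone.
- vase_b: Loose dark glass vase, diameter 136 mm, 180 mm high, on the left side of the table; origin at the centre of its underside. To be left alone.

How it is judged:
By the outcome, as a careful person would: the job done as asked, in the order asked, and still so for the second after the job is handed in, with the robot touching nothing.
It also fails if it takes over 51 s, if anything falls off the work surface, if the arm or the gripper's body presses on something with over 40 N, if the wrist force passes 120 N, or if a joint passes its speed limit or range.

ROBOT

A 7-joint arm with a two-finger parallel gripper is mounted at the origin on the work surface. World frame = base frame: x ahead of the robot, y to its left, z up, the work surface at z = 0. Lengths are in m, angles in rad, forces in N, time in s.
With the tool pointing down it reaches from about 0.425 to 0.875 m from the base axis. Payload 4.7 kg.
Tool frame: the origin (TCP) lies midway between the tips of the shut fingers; the grasp point (between the pads) lies 19 mm behind it; z points along the fingers, y is the line along which they close (so a half turn about z gives the same grasp; the last joint's range is limited). The gripper opens to 87 mm and grips with 3 to 60 N. Pads are 19 mm wide; open, the fingers measure 117 mm over their backs; the gripper's body (75 mm by 190 mm) begins 51 mm behind the grasp point.
Start: joints at [-1.218, 0.321, -0.07, 1.45, 0.023, 1.371, -0.057], TCP at [0.216, 0.613, 0.195] pointing down, gripper open.
Joint ranges: [-2.86, 2.86], [-0.3, 2.09], [-1.38, 1.24], [0.06, 2.45], [-1.56, 4.7], [0.09, 2.05], [-2.69, 2.69]. Speed limits (rad/s): [2.57, 2.57, 3.14, 3.14, 3.14, 3.14, 3.14].

INTERFACE

Orientations are given as a rotation vector (axis times angle).
In Python, from bench import ctrl gives the robot as it stands. The module is installed in compiled form; this text tells all that it offers.
- The arm moves only by the shell command python3 -m handwheel 'ROWS' [FORCE]. ROWS is JSON, a list of rows, each a list of 7 numbers: the finger opening in m, from 0 to 0.087, then the shift along the tool's x, y, z in m, then the turn, a rotation vector about the tool's x, y, z in degrees. A call has 1 to 12 rows; each row shifts and turns the commanded pose from where the row before left it, along the tool's axes as they then stand; what a row does not reach is not made up. A row lasts 1/8 s, in which the tool goes at most 62.5 mm and 10.7 degrees, less where a joint would pass 70% of its speed; a pose out of reach is approached as far as the arm can. A call is refused whole if a number of a shift passes 0.0625 or a number of a turn 10.7, either way. A call with a gripper value outside its range is refused whole. The fingers move at their own pace and stop on an object; FORCE is the grip in N (left out, the last holds). Time passes only in rows, so rows that do not move let the fingers close. It gives the time, the measured TCP pose, the force, the opening and the grip force at its end, in the units of the state.
- ctrl.get_state(): the state, without advancing time (a new reading comes with each control period).
- ctrl.get_image(name): name is "scene" or "side" or "wrist"; returns (picture, depth): 480x640x3 uint8, blue, green, red; 480x640 float32, m along the optical axis (not along the pixel's ray), 0 where there is no reading.
- ctrl.camera_info(name): a dict with "intrinsics" (3x3 intrinsics, pixels), "R" (3x3) and "t" (3): a world point X has camera coordinates R X + t. Camera axes: x right, y down, z forward; pixel columns grow to the right and rows downward; lengths in m; the calibration is good to about 2 mm. A picture is of the moment at which its call begins: read the wrist's pose just before it. camera_info takes no time and is no camera call; for the wrist camera it gives the pose at the moment of the call.
- ctrl.close_job(): hands the job in; it is judged then, once.
The state is a dict: "time": time; "joint_positions": joint angles; "qd": joint speeds; "joint_torque": joint torques, N m; "position": TCP position; "tool_rot": TCP orientation; "ft_force": force on the tool from outside, world axes, zero at the start; "torque": the same for the moment, N m; "grip_width": opening from 0.0 (shut) to 1.0 (fully open); "grip_force": force on a finger pad.
Only numpy, scipy, OpenCV 4.12 (cv2) and the standard library are available. Lean on these libraries where they do the work, as an engineer would, in place of code of your own. Each camera call takes 0.05 s, during which the arm holds its last target. There are 200 camera calls.

## Working session

There is one attempt and no reset: what is moved stays moved. The work goes in short steps, Python scripts to look and compute and a shell command to move; the robot and the scene stay as the last step left them, time stands still between calls to the robot, and variables do not carry over. Pictures are saved under pics/ and viewed, at most 10 in all, crops included, and the job is handed in when it is done.

```bash
mkdir -p pics
cat > h.py <<'E'
import numpy as np, cv2, json
from bench import ctrl
def grab(n,tag):
    c=ctrl.camera_info(n); im,d=ctrl.get_image(n); cv2.imwrite(f'pics/{tag}.png',im); np.savez(f'pics/{tag}.npz',d=d,K=c['intrinsics'],R=c['R'],t=c['t']); return im
def load(tag):
    z=np.load(f'pics/{tag}.npz'); return cv2.imread(f'pics/{tag}.png'),z['d'],z['K'],z['R'],z['t']
def world(tag):
    im,d,K,R,t=load(tag); v,u=np.indices(d.shape)
    P=np.stack([(u-K[0,2])/K[0,0]*d,(v-K[1,2])/K[1,1]*d,d],-1)
    return im,d,(P-np.ravel(t))@R
def ray(tag,u,v):
    _,_,K,R,t=load(tag); R=np.array(R);return -R.T@np.ravel(t), R.T@np.linalg.solve(K,[u,v,1.])
def onz(tag,u,v,z):
    c,r=ray(tag,u,v); return c+r*(z-c[2])/r[2]
def tri(*obs):
    A=0;b=0
    for o in obs:
        c,r=ray(*o); r=r/np.linalg.norm(r); M=np.eye(3)-np.outer(r,r); A=A+M; b=b+M@c
    return np.linalg.solve(A,b)
E
python3 - <<'E'
from h import *
s=ctrl.get_state(); print({k:np.round(v,3) for k,v in s.items()})
for n in ['scene','side','wrist']:
    grab(n,n+'0'); c=ctrl.camera_info(n); print(n,np.round(-np.array(c['R']).T@np.ravel(c['t']),3),np.round(c['R'],2).tolist())
E
```

```text
{'time': np.float64(0.0), 'joint_positions': array([-1.218,  0.322, -0.07 ,  1.452,  0.023,  1.371, -0.057]), 'qd': array([0.   , 0.001, 0.001, 0.001, 0.001, 0.001, 0.   ]), 'joint_torque': array([ 0.0000e+00, -4.9129e+01, -4.0400e-01, -3.1253e+01, -6.4000e-02,
        4.3000e-02,  0.0000e+00]), 'position': array([0.216, 0.612, 0.194]), 'tool_rot': array([-5.300e-01, -3.096e+00,  3.000e-03]), 'ft_force': array([-0.339,  0.371,  0.096]), 'torque': array([-0.024, -0.047,  0.034]), 'grip_force': np.float64(0.0), 'grip_width': np.float64(1.003)}
scene [0.949 0.562 1.158] [[-0.85, 0.52, 0.02], [0.42, 0.7, -0.58], [-0.31, -0.48, -0.82]]
side [-0.217 -0.938  0.79 ] [[0.76, -0.65, -0.0], [-0.32, -0.37, -0.87], [0.57, 0.66, -0.49]]
wrist [0.146 0.638 0.383] [[0.33, 0.94, -0.0], [0.91, -0.32, 0.27], [0.26, -0.09, -0.96]]
```

View pics/scene0.png

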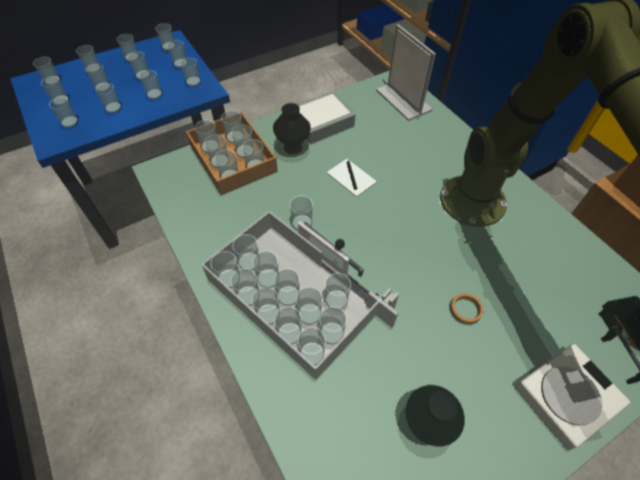

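View pics/side0.png

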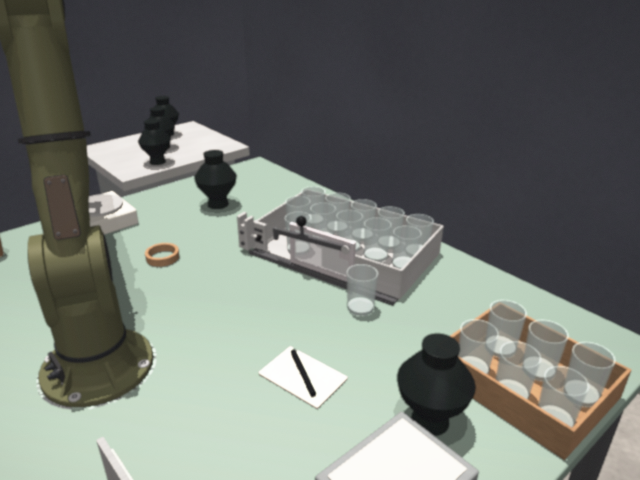

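The scene view shows the knob at about (340,244), the bar running to about (362,271), and the keeper near (388,303). The tray's wall-top corners are near (268,214), (205,265) and (316,373). The side view shows the knob at (301,222) and the keeper at (248,232).

Run:
```python
from h import *
def knob(tag,u,v,r=12):
    g=cv2.cvtColor(cv2.imread(f'pics/{tag}.png'),cv2.COLOR_BGR2GRAY)
    m=np.zeros_like(g); m[v-r:v+r,u-r:u+r]=(g[v-r:v+r,u-r:u+r]<40)
    n,l,st,c=cv2.connectedComponentsWithStats(m); i=1+np.argmax(st[1:,4]); print(tag,st[i],c[i]); return c[i]
a=knob('scene0',340,244,9); b=knob('side0',301,222,9)
print('knob',tri(('scene0',*a),('side0',*b)))
for p in [(268,214),(205,265),(316,373)]: print(p,onz('scene0',*p,.085))
for n,box in (('scene0',(190,190,230,200)),('side0',(220,170,230,140))):
    x,y,w,h=box; im=cv2.imread(f'pics/{n}.png')[y:y+h,x:x+w]; s=min(780/w,590/h); cv2.imwrite(f'pics/{n}c.png',cv2.resize(im,None,fx=s,fy=s,interpolation=cv2.INTER_CUBIC)); print(n,s)
```

```text
Traceback (most recent call last):
ValueError: attempt to get argmax of an empty sequence
```

Run:
```python
from h import *
def knob(tag,u,v,r=12):
    g=cv2.cvtColor(cv2.imread(f'pics/{tag}.png'),cv2.COLOR_BGR2GRAY)
    w=g[v-r:v+r,u-r:u+r]; print(w.min())
    m=np.zeros_like(g); m[v-r:v+r,u-r:u+r]=(w<w.min()+25)
    n,l,st,c=cv2.connectedComponentsWithStats(m); i=1+np.argmax(st[1:,4]); print(tag,st[i],c[i]); return c[i]
a=knob('scene0',340,244,9); b=knob('side0',301,222,9)
print('knob',tri(('scene0',*a),('side0',*b)))
for p in [(268,214),(205,265),(316,373)]: print(p,onz('scene0',*p,.085))
for n,box in (('scene0',(190,190,230,200)),('side0',(220,170,230,140))):
    x,y,w,h=box; im=cv2.imread(f'pics/{n}.png')[y:y+h,x:x+w]; s=min(780/w,590/h); cv2.imwrite(f'pics/{n}c.png',cv2.resize(im,None,fx=s,fy=s,interpolation=cv2.INTER_CUBIC)); print(n,s)
```

```text
40
scene0 [336 240   8  10  61] [339.24590164 244.13114754]
22
side0 [297 218   9   9  52] [300.80769231 221.38461538]
knob [0.54750719 0.00230386 0.146532  ]
(268, 214) [ 0.64984587 -0.23695003  0.085     ]
(205, 265) [ 0.8860877  -0.16440554  0.085     ]
(316, 373) [0.77367029 0.2613486  0.085     ]
scene0 2.95
side0 3.391304347826087
```

View pics/scene0c.png

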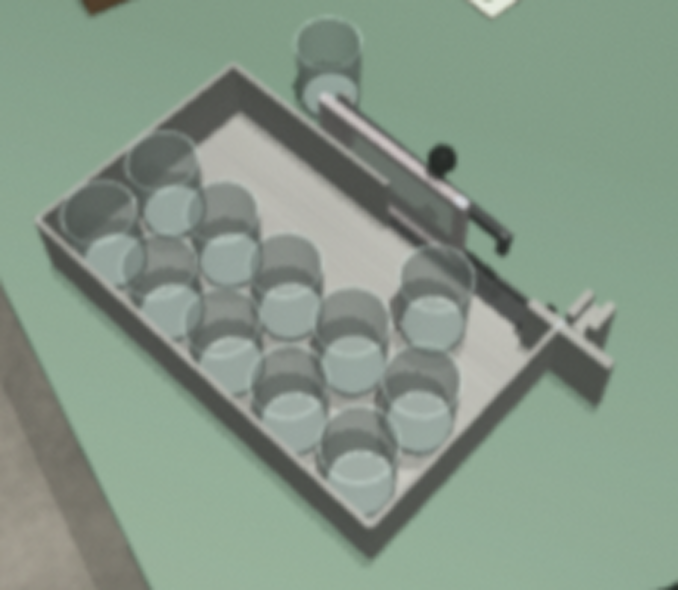

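View pics/side0c.png

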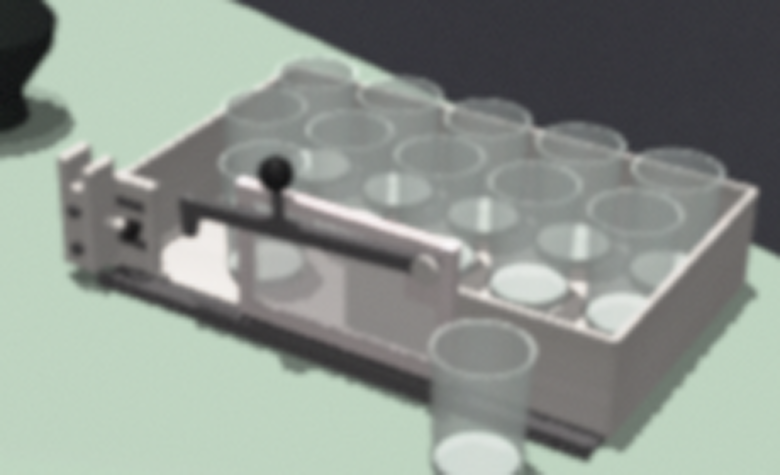

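The crops show the gate's +y end at scene crop (465,210) with the nose at (505,245), and the keeper's two prongs at scene crop (580,300) and (605,315). In the side crop the prongs are at (75,160) and (98,170). Next I'll plan the move to a point above the knob with the pads closing along tray x, which puts the wrist camera on the keeper side.

```bash
cat >> h.py <<'E'
from scipy.spatial.transform import Rotation as Ro
def goal_rot(yaw):  # tool z down, tool y horizontal at yaw (deg)
    a=np.radians(yaw); y=np.array([np.cos(a),np.sin(a),0]); z=np.array([0,0,-1.]); return Ro.from_matrix(np.c_[np.cross(y,z),y,z])
def plan(p,yaw,n):
    s=ctrl.get_state(); p0=np.array(s['position']); R=Ro.from_rotvec(s['tool_rot']); G=goal_rot(yaw)
    w=(R.inv()*G).as_rotvec(); print('turn/row',np.round(np.degrees(w)/n,2),'dist/row',np.linalg.norm(np.subtract(p,p0))/n)
    for i in range(n):
        print(np.round(R.inv().apply(np.subtract(p,p0)/n),4).tolist()); R=R*Ro.from_rotvec(w/n)
def st():
    s=ctrl.get_state(); y=Ro.from_rotvec(s['tool_rot']).as_matrix()
    print('t %.2f'%s['time'],'p',np.round(s['position'],4),'F',np.round(s['ft_force'],2),'T',np.round(s['torque'],2),'yaw',np.round(np.degrees(np.arctan2(y[1,1],y[0,1])),2),'z',np.round(y[:,2],3),'w',np.round(s['grip_width'],3),'gf',np.round(s['grip_force'],2))
E
python3 - <<'E'
from h import *
plan([.5475,.002,.29],14.8,13)
print(onz('scene0',435,415,.09),onz('scene0',588,300,.109))
E
```

```text
turn/row [-0.01  0.    4.29] dist/row 0.05394709774745521
[-0.0397, -0.0358, -0.0073]
[-0.0422, -0.0328, -0.0073]
[-0.0446, -0.0295, -0.0073]
[-0.0467, -0.0261, -0.0073]
[-0.0485, -0.0225, -0.0073]
[-0.05, -0.0188, -0.0073]
[-0.0513, -0.015, -0.0073]
[-0.0523, -0.0112, -0.0073]
[-0.053, -0.0072, -0.0073]
[-0.0533, -0.0032, -0.0073]
[-0.0534, 0.0008, -0.0073]
[-0.0532, 0.0048, -0.0073]
[-0.0527, 0.0087, -0.0073]
[0.58872925 0.48839311 0.09      ] [0.05757798 0.47362901 0.109     ]
```

```bash
python3 -m handwheel '[[0.087,0,0,-0.06,0,0,0],[0.087,-0.04,-0.036,-0.005,0,0,4.3],[0.087,-0.042,-0.033,-0.003,0,0,4.3],[0.087,-0.0445,-0.0295,-0.003,0,0,4.3],[0.087,-0.0465,-0.026,-0.003,0,0,4.3],[0.087,-0.0485,-0.0225,-0.003,0,0,4.3],[0.087,-0.05,-0.019,-0.003,0,0,4.3],[0.087,-0.0515,-0.015,-0.003,0,0,4.3],[0.087,-0.0525,-0.011,-0.003,0,0,4.3],[0.087,-0.053,-0.007,-0.003,0,0,4.3],[0.087,-0.0535,-0.003,-0.003,0,0,4.3],[0.087,-0.0535,0.001,-0.003,0,0,4.3]]' 30
python3 -m handwheel '[[0.087,-0.053,0.005,0,0,0,4.3],[0.087,-0.053,0.009,0,0,0,4.3],[0.087,0,0,0,0,0,0],[0.087,0,0,0,0,0,0]]'
python3 - <<'E'
from h import *
st(); grab('wrist','w1'); plan([.5475,.002,.29],14.8,1)
E
```

```text
time: 1.65
position: [0.4975, 0.0942, 0.2905]
tool_rot: [-1.73, -2.622, -0.001]
ft_force: [0.7, 1.3, 0.1]
grip_width: 0.997
grip_force: 0.0
time: 2.15
position: [0.548, 0.0027, 0.2901]
tool_rot: [-1.918, -2.487, 0.0]
ft_force: [-0.7, 0.8, 0.3]
grip_width: 0.999
grip_force: 0.0
t 2.15 p [0.548  0.0027 0.2901] F [-0.66  0.8   0.34] T [-0.   -0.01 -0.05] yaw 14.73 z [-0.001  0.001 -1.   ] w 0.999 gf 0.0
turn/row [-0.03 -0.06  0.02] dist/row 0.0015492402235650184
[-0.0013, -0.0008, 0.0002]
```

View pics/w1.png

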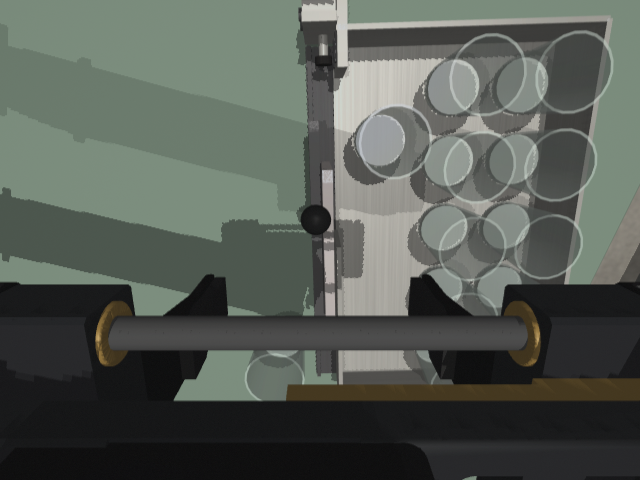

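The wrist view has the knob at (316,220), the plunger tip at about (322,62), and the keeper cut off at the top edge near (320,10). The tray's +y wall top runs from (348,24) to (610,18).

Run:
```python
from h import *
g=cv2.cvtColor(cv2.imread('pics/w1.png'),cv2.COLOR_BGR2GRAY); m=np.zeros_like(g); m[195:245,290:345]=g[195:245,290:345]<35
m=cv2.morphologyEx(m,cv2.MORPH_OPEN,np.ones((13,13)))
(c,r)=cv2.minEnclosingCircle(np.argwhere(m)[:,::-1].astype(np.float32)); print(c,r)
k=tri(('w1',*c),('scene0',339.25,244.1),('side0',300.8,221.4)); print('knob',k, tri(('w1',*c),('scene0',339.25,244.1)), tri(('w1',*c),('side0',300.8,221.4)))
a,b=onz('w1',348,24,.085),onz('w1',610,18,.085); print(a,b,np.degrees(np.arctan2(*(b-a)[1::-1])))
im,d,W=world('w1')
for v in (5,15,25,35,45,55,62,70): print(v,[np.round(W[v,u],3).tolist() for u in (310,322,342)])
e=ctrl.get_state()['position']; print(np.round(np.array(e),4))
x=[];
for v in range(180,300,20):
  row=W[v,322:340]; print(v,[ (322+i,round(float(q[2]),3)) for i,q in enumerate(row) if i%2==0])
```

```text
(0.0, 0.0) 0.0
knob [0.49482636 0.03091847 0.22643322] [0.59155674 0.10950018 0.44400731] [0.43854326 0.0133155  0.24595711]
[0.531712   0.17903796 0.085     ] [0.77003027 0.24647616 0.085     ] 15.800207382474046
5 [[0.493, 0.186, 0.084], [0.504, 0.189, 0.084], [0.522, 0.194, 0.083]]
15 [[0.496, 0.173, 0.102], [0.507, 0.176, 0.102], [0.524, 0.185, 0.083]]
25 [[0.497, 0.169, 0.087], [0.508, 0.171, 0.088], [0.526, 0.177, 0.084]]
35 [[0.497, 0.168, 0.052], [0.509, 0.171, 0.054], [0.529, 0.169, 0.083]]
45 [[0.495, 0.169, 0.0], [0.511, 0.162, 0.053], [0.531, 0.16, 0.085]]
55 [[0.499, 0.157, 0.011], [0.514, 0.152, 0.058], [0.533, 0.152, 0.085]]
62 [[0.5, 0.15, 0.01], [0.515, 0.145, 0.059], [0.535, 0.146, 0.085]]
70 [[0.502, 0.142, 0.01], [0.516, 0.146, 0.005], [0.538, 0.143, 0.062]]
[0.548  0.0035 0.2902]
180 [(322, 0.126), (324, 0.126), (326, 0.125), (328, 0.126), (330, 0.126), (332, 0.127), (334, 0.004), (336, 0.006), (338, 0.007)]
200 [(322, 0.023), (324, 0.127), (326, 0.127), (328, 0.126), (330, 0.125), (332, 0.126), (334, 0.003), (336, 0.006), (338, 0.005)]
220 [(322, 0.16), (324, 0.159), (326, 0.158), (328, 0.155), (330, 0.153), (332, 0.125), (334, 0.004), (336, 0.004), (338, 0.004)]
240 [(322, 0.005), (324, 0.126), (326, 0.126), (328, 0.126), (330, 0.126), (332, 0.127), (334, 0.023), (336, 0.056), (338, 0.055)]
260 [(322, 0.005), (324, 0.125), (326, 0.126), (328, 0.126), (330, 0.127), (332, 0.127), (334, 0.011), (336, 0.073), (338, 0.084)]
280 [(322, 0.113), (324, 0.022), (326, 0.125), (328, 0.125), (330, 0.127), (332, 0.127), (334, 0.126), (336, 0.065), (338, 0.085)]
```

Run:
```python
from h import *
from scipy.optimize import least_squares
im,d,W=world('w1')
Q=W[160:300,315:345].reshape(-1,3); G=Q[(abs(Q[:,2]-.1265)<.003)]
vx,vy,x0,y0=cv2.fitLine(G[:,:2].astype(np.float32),cv2.DIST_HUBER,0,.01,.01).ravel(); print('gate line',np.degrees(np.arctan2(vy,vx))-90,x0,y0)
K=W[200:240,298:334].reshape(-1,3); K=K[K[:,2]>.14]
r=least_squares(lambda p:np.linalg.norm(K-p,axis=1)-.014,[.5475,.002,.147],loss='soft_l1',f_scale=.001); print('knob',r.x,len(K))
# tray axis coords
a=np.arctan2(vy,vx); u=np.array([np.cos(a),np.sin(a)]); 
if u[1]<0:u=-u
k=r.x[:2]; f=lambda P:np.round((np.asarray(P)[...,:2]-k)@u,4)
n=np.array([u[1],-u[0]])
print('gate edge',f(G).max(), 'gate x',((G[:,:2]-k)@n).mean())
Z=W[0:75,300:345].reshape(-1,3); L=Z[abs(Z[:,2]-.102)<.003]; print('lip y',f(L).min(),f(L).max(),len(L))
P=Z[(abs(Z[:,2]-.056)<.006)]; print('plunger face',np.percentile(f(P),[1,5,50]))
st()
```

```text
gate line -163.94604 0.5612172 -0.0053765117
knob [0.54616446 0.00117191 0.14794225] 734
gate edge 0.0426 gate x 0.012334326490881599
lip y 0.1737 0.1824 378
plunger face [0.138255 0.1459   0.15975 ]
t 2.20 p [0.548  0.0035 0.2902] F [-0.28  0.42 -0.3 ] T [-0.09  0.03  0.03] yaw 14.82 z [-0.001  0.001 -1.   ] w 0.997 gf 0.0
```

Run:
```python
from h import *
plan([.5462,.0012,.133],16.0,4)
```

```text
turn/row [-0.01 -0.01 -0.29] dist/row 0.03929616062803313
[-0.0005, -0.0005, 0.0393]
[-0.0005, -0.0006, 0.0393]
[-0.0005, -0.0006, 0.0393]
[-0.0004, -0.0006, 0.0393]
```

```bash
python3 -m handwheel '[[0.087,-0.002,-0.0022,0.02,0,0,-1.2],[0.087,0,0,0.04,0,0,0],[0.087,0,0,0.04,0,0,0],[0.087,0,0,0.035,0,0,0],[0.087,0,0,0.02,0,0,0],[0.087,0,0,0,0,0,0],[0.087,0,0,0,0,0,0]]' 30
python3 -c "
from h import *
st()"
```

```text
time: 3.08
position: [0.5473, 0.0005, 0.1365]
tool_rot: [1.89, 2.508, 0.002]
ft_force: [0.4, 0.0, -0.3]
grip_width: 1.003
grip_force: 0.0
t 3.08 p [5.473e-01 5.000e-04 1.365e-01] F [ 0.36  0.02 -0.32] T [-0.04  0.02  0.02] yaw 16.0 z [ 0.001  0.001 -1.   ] w 1.003 gf 0.0
```

```bash
python3 -m handwheel '[[0.087,0.001,-0.001,0.003,0,0,0],[0.04,0,0,0,0,0,0],[0.027,0,0,0,0,0,0],[0.024,0,0,0,0,0,0],[0.024,0,0,0,0,0,0],[0.024,0,0,0,0,0,0]]' 30
python3 -c "
from h import *
st();st()"
```

```text
time: 3.82
position: [0.5456, 0.0001, 0.1325]
tool_rot: [1.893, 2.507, 0.0]
ft_force: [0.7, 1.1, 0.4]
grip_width: 0.515
grip_force: 0.0
t 3.83 p [5.456e-01 1.000e-04 1.325e-01] F [0.74 1.06 0.43] T [-0.08 -0.02 -0.03] yaw 15.89 z [ 0.  0. -1.] w 0.515 gf 0.0
t 3.83 p [5.456e-01 1.000e-04 1.325e-01] F [0.74 1.06 0.43] T [-0.08 -0.02 -0.03] yaw 15.89 z [ 0.  0. -1.] w 0.515 gf 0.0
```

Fingers are still closing (45 mm); I'll wait.

```bash
python3 -m handwheel '[[0.02,0,0,0,0,0,0],[0.02,0,0,0,0,0,0],[0.02,0,0,0,0,0,0],[0.02,0,0,0,0,0,0],[0.02,0,0,0,0,0,0],[0.02,0,0,0,0,0,0]]' 30
python3 -c "
from h import *
st()"
```

```text
time: 4.58
position: [0.5457, 0.0002, 0.1326]
tool_rot: [1.893, 2.507, 0.001]
ft_force: [0.3, 0.1, -0.2]
grip_width: 0.232
grip_force: 0.2
t 4.58 p [5.457e-01 2.000e-04 1.326e-01] F [ 0.33  0.14 -0.24] T [-0.06 -0.09 -0.02] yaw 15.89 z [ 0.  0. -1.] w 0.232 gf 0.17
```

Run:
```python
from h import *
im=grab('wrist','w2'); cv2.imwrite('pics/w2c.png',cv2.resize(im[140:400,180:460],None,fx=2,fy=2))
```

```text
(no output)
```

View pics/w2c.png

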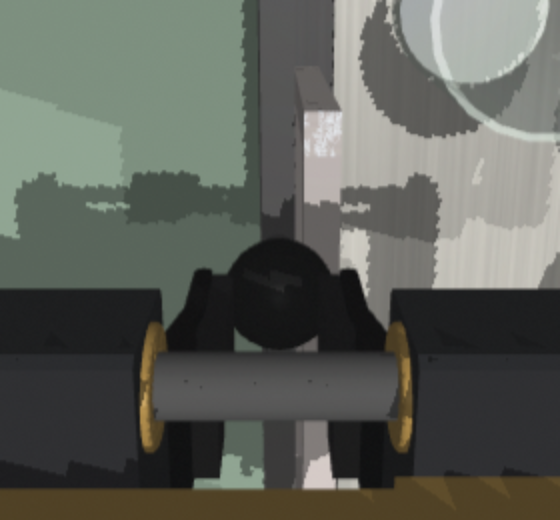

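The view shows the ball (crop 280,293) between the fingertips, but perhaps off toward tool +x. I'll measure it.

Run:
```python
from h import *
from scipy.optimize import least_squares
im,d,W=world('w2')
K=W[262:312,296:344].reshape(-1,3); K=K[(K[:,2]>.135)&(K[:,2]<.17)]
r=least_squares(lambda p:np.linalg.norm(K-p,axis=1)-.014,[.5475,.002,.147],loss='soft_l1',f_scale=.001); print('knob',r.x,len(K),np.median(abs(r.fun)))
s=ctrl.get_state(); print(Ro.from_rotvec(s['tool_rot']).inv().apply(r.x-s['position'])); st()
for u in (280,300,340,360): print([np.round(W[v,u],3).tolist() for v in (280,290,300,310)])
```

```text
knob [0.54630809 0.00103377 0.1481017 ] 2149 0.0003375084058207453
[ 0.00070576  0.00085123 -0.01553772]
t 4.62 p [5.457e-01 1.000e-04 1.326e-01] F [ 0.96 -0.14 -1.02] T [-0.06 -0.07  0.05] yaw 15.89 z [ 0.  0. -1.] w 0.231 gf 0.19
[[0.526, 0.007, 0.167], [0.527, 0.007, 0.177], [0.528, 0.006, 0.184], [0.529, 0.006, 0.192]]
[[0.536, 0.005, 0.156], [0.537, 0.001, 0.159], [0.538, -0.004, 0.158], [0.553, -0.089, -0.001]]
[[0.553, 0.013, 0.163], [0.553, 0.01, 0.169], [0.554, 0.006, 0.17], [0.555, 0.002, 0.171]]
[[0.598, -0.042, 0.004], [0.56, 0.016, 0.177], [0.559, 0.016, 0.187], [0.558, 0.015, 0.195]]
```

```bash
python3 -m handwheel '[[0,0,0,0,0,0,0],[0,0,0,0,0,0,0],[0,0,0,0,0,0,0],[0,0,0,0,0,0,0]]' 30
python3 -c "
from h import *
st()"
```

```text
time: 5.12
position: [0.547, 0.0002, 0.1357]
tool_rot: [1.892, 2.506, 0.005]
ft_force: [-2.9, 0.5, 15.3]
grip_width: 0.012
grip_force: 7.8
t 5.12 p [5.470e-01 2.000e-04 1.357e-01] F [-2.89  0.48 15.32] T [0.04 0.48 0.03] yaw 15.89 z [ 0.004  0.001 -1.   ] w 0.012 gf 7.85
```

Run:
```python
from h import *
im=grab('wrist','w3'); s=grab('side','s3'); 
a=cv2.resize(im[180:380,220:420],(400,400)); b=cv2.resize(s[180:280,240:340],(400,400),interpolation=cv2.INTER_CUBIC); cv2.imwrite('pics/w3c.png',np.hstack([a,b]))
```

```text
(no output)
```

View pics/w3c.png

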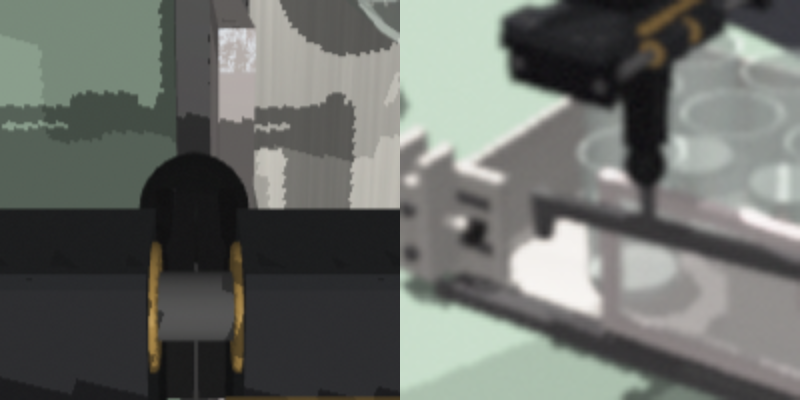

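The left half shows the shut fingers over the ball. The right half (side view) shows the ball still below the fingers at about (645,165). I'll check the finger-tip height from the side depth.

Run:
```python
from h import *
im,d,W=world('s3')
for v in range(200,236,2): print(v,[(np.round(W[v,u],3).tolist(),int(im[v,u].mean())) for u in (298,301,304)])
```

```text
200 [([0.534, -0.008, 0.214], 21), ([0.537, -0.015, 0.215], 19), ([0.55, -0.011, 0.21], 24)]
202 [([0.532, -0.01, 0.21], 20), ([0.54, -0.012, 0.208], 18), ([0.553, -0.007, 0.202], 24)]
204 [([0.536, -0.005, 0.201], 19), ([0.539, -0.012, 0.203], 16), ([0.553, -0.007, 0.197], 24)]
206 [([0.534, -0.007, 0.197], 19), ([0.539, -0.013, 0.198], 20), ([0.554, -0.006, 0.191], 26)]
208 [([0.537, -0.003, 0.19], 21), ([0.538, -0.014, 0.193], 17), ([0.551, -0.009, 0.187], 26)]
210 [([0.539, -0.001, 0.183], 19), ([0.541, -0.01, 0.185], 18), ([0.551, -0.009, 0.182], 22)]
212 [([0.539, -0.001, 0.177], 18), ([0.539, -0.012, 0.181], 18), ([0.551, -0.009, 0.176], 25)]
214 [([0.539, -0.001, 0.172], 19), ([0.541, -0.01, 0.174], 19), ([0.549, -0.012, 0.172], 24)]
216 [([0.539, -0.0, 0.166], 24), ([0.54, -0.011, 0.17], 19), ([0.551, -0.009, 0.165], 44)]
218 [([0.54, 0.001, 0.159], 26), ([0.542, -0.009, 0.163], 21), ([0.548, -0.012, 0.162], 37)]
220 [([0.537, -0.003, 0.156], 24), ([0.537, -0.014, 0.161], 27), ([0.547, -0.013, 0.157], 22)]
222 [([0.539, 0.0, 0.149], 24), ([0.541, -0.01, 0.152], 24), ([0.546, -0.015, 0.152], 26)]
224 [([0.535, -0.005, 0.146], 52), ([0.539, -0.012, 0.148], 24), ([0.548, -0.013, 0.145], 51)]
226 [([0.548, 0.012, 0.129], 113), ([0.542, -0.007, 0.139], 39), ([0.56, 0.002, 0.129], 103)]
228 [([0.55, 0.015, 0.122], 127), ([0.546, -0.003, 0.131], 60), ([0.555, -0.003, 0.127], 109)]
230 [([0.554, 0.019, 0.113], 146), ([0.544, -0.005, 0.126], 62), ([0.553, -0.006, 0.123], 114)]
232 [([0.552, 0.016, 0.109], 133), ([0.545, -0.004, 0.12], 63), ([0.555, -0.004, 0.116], 118)]
234 [([0.542, 0.004, 0.112], 64), ([0.542, -0.007, 0.116], 56), ([0.552, -0.008, 0.113], 91)]
```

The fingertips actually end about 25 mm above the reported TCP: they closed on the ball's top, which is why the tool was pushed up at 15 N. I'll open, lower 22 mm and grip again.

```bash
python3 -m handwheel '[[0.06,0,0,0,0,0,0],[0.06,0,0,0,0,0,0],[0.06,0,0,0,0,0,0],[0.06,0,0,0,0,0,0],[0.06,0,0,0,0,0,0],[0.06,0,0,0,0,0,0],[0.06,0,0,0,0,0,0],[0.06,0.0007,0.0005,0.01,0,0,0],[0.06,0,0,0.012,0,0,0],[0.06,0,0,0,0,0,0]]' 30
python3 -c "
from h import *
st()"
```

```text
time: 6.48
position: [0.5445, 0.0009, 0.1088]
tool_rot: [-1.892, -2.506, 0.004]
ft_force: [-0.0, 0.5, 0.5]
grip_width: 0.684
grip_force: 0.0
t 6.47 p [0.5445 0.0009 0.1088] F [-0.    0.47  0.48] T [-0.07  0.03  0.04] yaw 15.89 z [-0.003 -0.001 -1.   ] w 0.684 gf 0.0
```

```bash
python3 -m handwheel '[[0.02,0,0.001,0,0,0,0],[0.02,0,0,0,0,0,0],[0.02,0,0,0,0,0,0],[0.02,0,0,0,0,0,0],[0.02,0,0,0,0,0,0],[0.02,0,0,0,0,0,0],[0.02,0,0,0,0,0,0],[0.02,0,0,0,0,0,0]]' 25
python3 -c "
from h import *
st(); im=grab('wrist','w4'); s=grab('side','s4'); 
a=cv2.resize(im[180:380,220:420],(400,400)); b=cv2.resize(s[180:280,240:340],(400,400),interpolation=cv2.INTER_CUBIC); cv2.imwrite('pics/w4c.png',np.hstack([a,b]))"
```

```text
time: 7.48
position: [0.5464, 0.0011, 0.1106]
tool_rot: [-1.893, -2.507, 0.001]
ft_force: [-3.1, -0.9, 4.5]
grip_width: 0.302
grip_force: 25.0
t 7.47 p [0.5464 0.0011 0.1106] F [-3.08 -0.86  4.51] T [-0.25  0.96  0.03] yaw 15.88 z [-0.001  0.    -1.   ] w 0.302 gf 25.0
```

View pics/w4c.png

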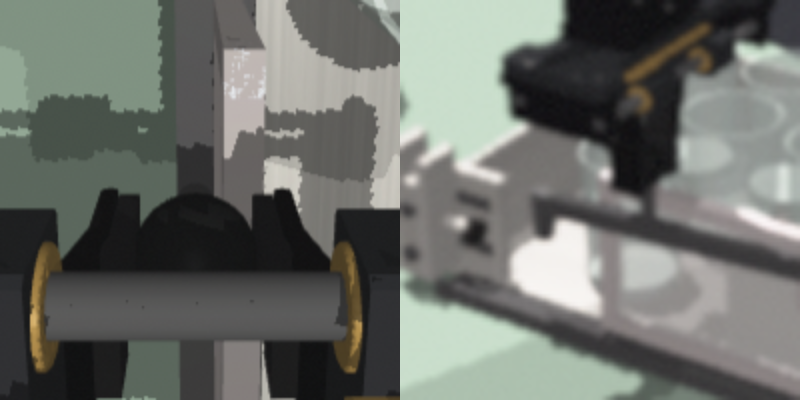

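The side crop shows the fingers reaching past the ball's underside (635,195) around the stem. Opening is 26 mm at 25 N, so the grip is good. Now I'll lift along the hinge arc.

```bash
python3 -m handwheel '[[0.02,-0.0018,0,-0.006,0,0,0],[0.02,-0.0021,0,-0.006,0,0,0],[0.02,-0.0025,0,-0.006,0,0,0],[0.02,-0.0029,0,-0.006,0,0,0],[0.02,-0.0032,0,-0.006,0,0,0],[0.02,0,0,0,0,0,0],[0.02,0,0,0,0,0,0]]' 30
python3 - <<'E'
from h import *
st(); im=grab('wrist','w5'); s=grab('side','s5')
u=np.array([-.2763,.961]); im,d,W=world('w5'); Z=W[0:260,290:350].reshape(-1,3); k=np.array([.5462,.0012]); f=lambda P:np.round((P[:,:2]-k)@u,4)
L=Z[(Z[:,2]>.09)&(Z[:,2]<.107)]; print('lip?',np.percentile(f(L),[2,50,98]) if len(L) else 0)
G=Z[abs(Z[:,2]-.1265)<.004]; print('gate edge',np.percentile(f(G),99.5))
a=cv2.resize(im[0:300,220:420],(400,600)); b=cv2.resize(s[180:280,240:340],(400,400),interpolation=cv2.INTER_CUBIC); cv2.imwrite('pics/w5c.png',np.hstack([a,np.vstack([b,np.zeros((200,400,3),np.uint8)])]))
E
```

```text
time: 8.45
position: [0.5499, -0.0111, 0.1402]
tool_rot: [-1.893, -2.507, 0.001]
ft_force: [-4.0, -1.5, -2.5]
grip_width: 0.304
grip_force: 30.0
t 8.45 p [ 0.5499 -0.0111  0.1402] F [-4.03 -1.47 -2.55] T [-0.11  0.81 -0.02] yaw 15.88 z [-0. -0. -1.] w 0.304 gf 30.0
lip? [0.031216 0.0421   0.0423  ]
gate edge 0.0873
```

View pics/w5c.png

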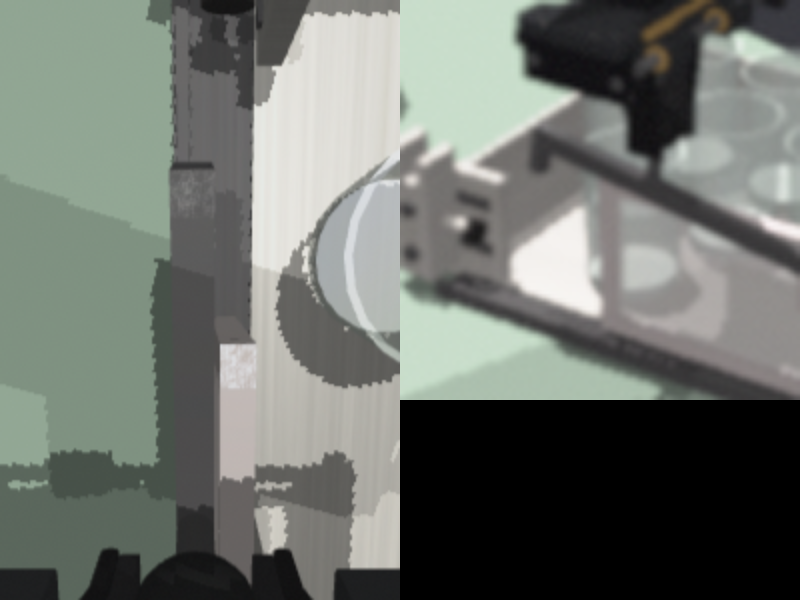

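The bar is raised to about 0.18 rad and the gate edge is unmoved at 0.042. The nose is now well above the keeper height. I'll draw the gate towards +y, with contact expected near 103 mm of travel.

```bash
python3 -m handwheel '[[0.02,0.003,-0.0005,0,0,0,0],[0.02,0.006,0,0,0,0,0],[0.02,0.008,0,0,0,0,0],[0.02,0.008,0,0,0,0,0],[0.02,0.008,0,0,0,0,0],[0.02,0.008,0,0,0,0,0],[0.02,0.008,0,0,0,0,0],[0.02,0.008,0,0,0,0,0],[0.02,0.008,0,0,0,0,0],[0.02,0.008,0,0,0,0,0],[0.02,0.006,0,0,0,0,0],[0.02,0.003,0,0,0,0,0]]'
python3 - <<'E'
from h import *
st(); s=ctrl.get_state(); u=np.array([-.2763,.961]); print('along',(s['position'][:2]-np.array([.5499,-.0111]))@u,'Fy',s['ft_force'][:2]@u,'Fx',s['ft_force'][:2]@np.array([.961,.2763]))
E
```

```text
time: 10.05
position: [0.5267, 0.0683, 0.1403]
tool_rot: [-1.892, -2.507, 0.001]
ft_force: [-5.4, -3.0, -3.5]
grip_width: 0.301
grip_force: 30.0
t 10.05 p [0.5267 0.0683 0.1403] F [-5.37 -3.   -3.52] T [-0.56  0.98 -0.01] yaw 15.92 z [-0.001 -0.    -1.   ] w 0.301 gf 30.0
along 0.0827627534961209 Fy -1.3992209075920021 Fx -5.9930492111215825
```

```bash
cat > m.py <<'E'
from h import *
s=ctrl.get_state(); u=np.array([-.2763,.961]); st(); print('along %.4f'%((s['position'][:2]-np.array([.5499,-.0111]))@u),'Fy %.2f'%(s['ft_force'][:2]@u),'Fx %.2f'%(s['ft_force'][:2]@np.array([.961,.2763])))
E
python3 -m handwheel '[[0.02,0.002,-0.001,0,0,0,0],[0.02,0.003,0,0,0,0,0],[0.02,0.003,0,0,0,0,0],[0.02,0.002,0,0,0,0,0],[0.02,0.002,0,0,0,0,0],[0.02,0.002,0,0,0,0,0]]' >/dev/null; python3 m.py
```

```text
t 10.80 p [0.5229 0.0813 0.1407] F [-0.82 -0.76 -4.68] T [-0.32  0.17 -0.04] yaw 15.89 z [ 0.001  0.    -1.   ] w 0.306 gf 30.0
along 0.0963 Fy -0.50 Fx -1.00
```

```bash
python3 -m handwheel '[[0.02,0.001,0,0,0,0,0],[0.02,0.001,0,0,0,0,0],[0.02,0.001,0,0,0,0,0],[0.02,0.001,0,0,0,0,0]]' >/dev/null; python3 m.py;python3 -m handwheel '[[0.02,0.001,0,0,0,0,0],[0.02,0.001,0,0,0,0,0]]' >/dev/null; python3 m.py
```

```text
t 11.30 p [0.5218 0.0851 0.1406] F [ 0.94 -1.54 -4.11] T [-0.2  -0.19 -0.02] yaw 15.89 z [ 0.001  0.    -1.   ] w 0.297 gf 30.0
along 0.1002 Fy -1.74 Fx 0.48
t 11.55 p [0.5212 0.087  0.1406] F [ 1.89 -0.31 -4.34] T [-0.22 -0.37 -0.01] yaw 15.88 z [ 0.001  0.    -1.   ] w 0.308 gf 30.0
along 0.1022 Fy -0.82 Fx 1.73
```

```bash
for i in 1 2; do :; done; python3 -m handwheel '[[0.02,0.001,0,0,0,0,0],[0.02,0.0005,0,0,0,0,0]]' >/dev/null; python3 m.py;python3 -m handwheel '[[0.02,0.001,0,0,0,0,0],[0.02,0,0,0,0,0,0]]' >/dev/null; python3 m.py
```

```text
t 11.80 p [0.5208 0.0883 0.1406] F [ 3.47 -1.93 -5.75] T [-0.27 -0.57 -0.  ] yaw 15.89 z [ 0.001 -0.    -1.   ] w 0.301 gf 30.0
along 0.1035 Fy -2.81 Fx 2.80
t 12.05 p [0.5207 0.0884 0.1404] F [ 4.35 -2.8  -5.08] T [-0.62 -0.9  -0.01] yaw 15.85 z [ 0.001 -0.001 -1.   ] w 0.304 gf 30.0
along 0.1037 Fy -3.90 Fx 3.41
```

```bash
python3 -m handwheel '[[0.02,0.001,0.0006,0,0,0,0],[0.02,0,0,0,0,0,0]]' >/dev/null; python3 m.py;python3 -m handwheel '[[0.02,0.001,0,0,0,0,0],[0.02,0,0,0,0,0,0]]' >/dev/null; python3 m.py
```

```text
t 12.30 p [0.5205 0.0889 0.1401] F [ 3.21 -3.65 -6.91] T [-0.92 -0.68  0.03] yaw 15.83 z [-0.    -0.002 -1.   ] w 0.303 gf 30.0
along 0.1043 Fy -4.40 Fx 2.07
t 12.55 p [0.5204 0.0893 0.1401] F [ 3.43 -4.96 -6.58] T [-1.08 -0.81  0.01] yaw 15.81 z [ 0.    -0.002 -1.   ] w 0.305 gf 30.0
along 0.1046 Fy -5.72 Fx 1.93
```

```bash
python3 -m handwheel '[[0.02,0.001,0,0,0,0,0],[0.02,0.001,0,0,0,0,0],[0.02,0,0,0,0,0,0]]' >/dev/null; python3 m.py;python3 -m handwheel '[[0.02,0.001,0,0,0,0,0],[0.02,0.0005,0,0,0,0,0],[0.02,0,0,0,0,0,0]]' >/dev/null; python3 m.py
```

```text
t 12.93 p [0.5202 0.0901 0.1399] F [ 4.98 -6.62 -8.02] T [-1.41 -1.02  0.04] yaw 15.77 z [ 0.001 -0.004 -1.   ] w 0.301 gf 30.0
along 0.1055 Fy -7.74 Fx 2.96
t 13.30 p [0.52   0.0906 0.1398] F [ 5.73 -7.26 -9.28] T [-1.77 -1.17  0.03] yaw 15.74 z [ 0.001 -0.005 -1.   ] w 0.302 gf 30.0
along 0.1059 Fy -8.56 Fx 3.50
```

```bash
python3 -m handwheel '[[0.02,0.001,0.0004,0,0,0,0],[0.02,0.0005,0,0,0,0,0],[0.02,0,0,0,0,0,0]]' >/dev/null; python3 m.py;python3 -m handwheel '[[0.02,0.0011,0,0.002,0,0,0],[0.02,0.0011,0,0.002,0,0,0],[0.02,0,0,0,0,0,0]]' >/dev/null; python3 m.py
```

```text
t 13.68 p [0.5199 0.0912 0.1395] F [ 5.52 -9.21 -8.59] T [-2.1  -1.27  0.1 ] yaw 15.7 z [ 0.001 -0.006 -1.   ] w 0.302 gf 30.0
along 0.1066 Fy -10.38 Fx 2.76
t 14.05 p [0.5192 0.0932 0.1355] F [ 5.71 -9.89 -8.45] T [-2.22 -1.21  0.06] yaw 15.7 z [ 0.    -0.006 -1.   ] w 0.307 gf 30.0
along 0.1087 Fy -11.08 Fx 2.76
```

```bash
python3 -m handwheel '[[0.02,0.001,0,0.002,0,0,0],[0.02,0.001,0,0.002,0,0,0],[0.02,0,0,0,0,0,0]]' >/dev/null; python3 m.py;python3 -m handwheel '[[0.02,0.0009,0,0.002,0,0,0],[0.02,0.0009,0,0.002,0,0,0],[0.02,0,0,0,0,0,0]]' >/dev/null; python3 m.py
```

```text
t 14.43 p [0.5187 0.095  0.1316] F [  5.4  -10.35  -7.8 ] T [-2.29 -1.13  0.05] yaw 15.7 z [ 0.    -0.007 -1.   ] w 0.307 gf 30.0
along 0.1106 Fy -11.44 Fx 2.33
t 14.80 p [0.5182 0.0967 0.1277] F [  5.52 -10.81  -6.65] T [-2.4  -1.05  0.04] yaw 15.7 z [ 0.    -0.007 -1.   ] w 0.305 gf 30.0
along 0.1123 Fy -11.92 Fx 2.32
```

```bash
python3 -m handwheel '[[0.02,0.0007,0,0.002,0,0,0],[0.02,0.0007,0,0.002,0,0,0],[0.02,0,0,0,0,0,0]]' >/dev/null; python3 m.py;python3 -m handwheel '[[0.02,0.0007,0,0.002,0,0,0],[0.02,0.0006,0,0.002,0,0,0],[0.02,0,0,0,0,0,0]]' >/dev/null; python3 m.py
```

```text
t 15.18 p [0.5178 0.0982 0.1239] F [  3.86 -10.38  -6.59] T [-2.33 -0.95  0.11] yaw 15.71 z [ 0.    -0.006 -1.   ] w 0.307 gf 30.0
along 0.1139 Fy -11.04 Fx 0.85
t 15.55 p [0.5174 0.0996 0.12  ] F [  3.56 -10.55  -5.32] T [-2.4  -0.92  0.08] yaw 15.72 z [ 0.    -0.006 -1.   ] w 0.298 gf 30.0
along 0.1153 Fy -11.12 Fx 0.51
```

```bash
python3 -m handwheel '[[0.02,0.0003,0,0.001,0,0,0],[0.02,0.0003,0,0.001,0,0,0],[0.02,0,0,0,0,0,0]]' >/dev/null; python3 m.py;python3 -m handwheel '[[0.02,0.0002,0,0.001,0,0,0],[0.02,0.0002,0,0.001,0,0,0],[0.02,0,0,0,0,0,0]]' >/dev/null; python3 m.py
```

```text
t 15.93 p [0.5172 0.1002 0.1187] F [ 1.85 -9.75 -1.62] T [-2.41 -0.51 -0.04] yaw 15.71 z [ 0.    -0.006 -1.   ] w 0.297 gf 30.0
along 0.1159 Fy -9.88 Fx -0.91
t 16.30 p [0.5173 0.1002 0.1186] F [ -3.15 -12.06   8.43] T [-2.82  0.47 -0.05] yaw 15.69 z [ 0.001 -0.005 -1.   ] w 0.297 gf 30.0
along 0.1160 Fy -10.72 Fx -6.36
```

The nose has bottomed: the tool stopped at z 0.1186 against 0.1185 expected for level, and the vertical force reversed. I'll ease off slowly and release.

```bash
python3 -m handwheel '[[0.02,-0.001,0,-0.001,0,0,0],[0.02,-0.001,0,0,0,0,0],[0.02,-0.001,0,0,0,0,0],[0.02,-0.001,0,0,0,0,0],[0.02,0,0,0,0,0,0]]' >/dev/null; python3 m.py
```

```text
t 16.93 p [0.5175 0.0995 0.1187] F [-2.13 -5.8   3.82] T [-1.58  0.31 -0.06] yaw 15.79 z [-0.001 -0.002 -1.   ] w 0.303 gf 30.0
along 0.1152 Fy -4.98 Fx -3.65
```

```bash
python3 -m handwheel '[[0.02,-0.001,0,-0.0005,0,0,0],[0.02,-0.001,0,0,0,0,0],[0.02,0,0,0,0,0,0]]' 10 >/dev/null; python3 m.py
python3 -m handwheel '[[0.06,0,0,0,0,0,0],[0.06,0,0,0,0,0,0],[0.06,0,0,0,0,0,0],[0.06,0,0,0,0,0,0],[0.06,0,0,0,0,0,0],[0.06,0,0,0,0,0,0]]' >/dev/null; python3 m.py
python3 -m handwheel '[[0.06,0,0,-0.02,0,0,0],[0.06,0,0,-0.04,0,0,0],[0.06,0,0,-0.05,0,0,0],[0.06,-0.02,0,-0.04,0,0,0],[0.06,-0.04,0,0,0,0,0],[0.06,0,0,0,0,0,0],[0.06,0,0,0,0,0,0]]' >/dev/null
python3 - <<'E'
from h import *
st(); im=grab('wrist','w9'); s=grab('side','s9')
a=cv2.resize(im[0:300,220:420],(400,600)); b=cv2.resize(s[170:270,210:310],(400,400),interpolation=cv2.INTER_CUBIC); cv2.imwrite('pics/w9c.png',np.hstack([a,np.vstack([b,np.zeros((200,400,3),np.uint8)])]))
E
```

```text
t 17.30 p [0.5175 0.0995 0.1185] F [-2.35 -4.49  5.48] T [-1.12  0.84  0.07] yaw 15.88 z [-0.001 -0.    -1.   ] w 0.308 gf 10.0
along 0.1152 Fy -3.66 Fx -3.50
t 18.05 p [0.5182 0.0999 0.118 ] F [-1.17  0.38 -0.21] T [-0.05  0.04  0.01] yaw 15.89 z [ 0.  0. -1.] w 0.683 gf 0.0
along 0.1154 Fy 0.69 Fx -1.02
t 18.93 p [0.5343 0.0426 0.2677] F [-0.53  0.62 -0.58] T [ 0.    0.02 -0.02] yaw 15.89 z [-0.001  0.001 -1.   ] w 0.691 gf 0.0
```

View pics/w9c.png

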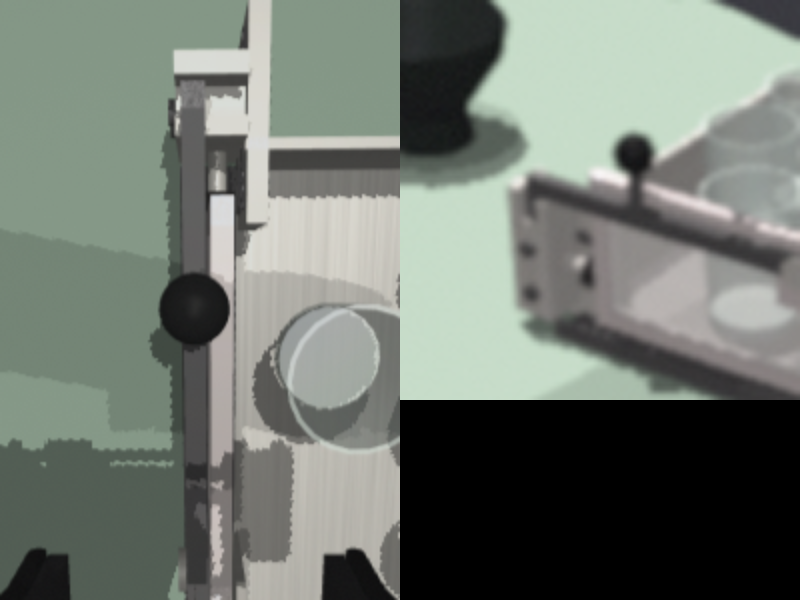

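The nose sits at crop (193,85), between lip and back wall, the gate edge is on the plunger at (222,195), and the hand is clear. I'll check the knob height, then hand in if it reads level.

Run:
```python
from h import *
from scipy.optimize import least_squares
im,d,W=world('w9'); K=W[136:174,299:336].reshape(-1,3); K=K[K[:,2]>.15]
r=least_squares(lambda p:np.linalg.norm(K-p,axis=1)-.014,[.516,.1,.157],loss='soft_l1',f_scale=.001); print(r.x,len(K))
if abs(r.x[2]-.157)<.0025: print(ctrl.close_job())
```

```text
[0.51762666 0.09899525 0.15582417] 996
the job is handed in; nothing more can be done
None
```

The gate is shut against the buffer and held by the drop bar, fully down in the keeper's notch. Pressing force stayed near 12 N, the hand was clear, and the job was handed in at about 19 s. I steered clear of the loose glassware but did not re-measure it at the end, and my first grip missed, briefly pressing down on the knob with about 15 N before I regripped.

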